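# Re-arm the cell welder and hold the electrode collar home

### The job

Get the battery welder ready for its contact check: press the mushroom stop on the small box all the way down so that it latches, then turn its head clockwise to reset it so that it springs back up. Then take the knurled collar on the electrode socket, turn it clockwise until its hidden keyway drops over the pin, push it fully home against its spring, and finish while still holding it there. Leave the other things on the bench where they are.

Things in the scene. Friction and masses are not known exactly. Their poses are not given: they have to be found in the camera images.
- stop_box: Grey box 100 x 80 x 45 mm, fixed to the bench at any yaw, that carries the mushroom stop upright on its centre. A steel neck of diameter 30 mm rises 24 mm above the box, with a 38 mm nut 4 mm high at its foot; beside the neck fingers can reach down to the box top. Origin: centre of its underside, on the work surface.
- stop_top (a point): Centre of the top of the mushroom stop's head: round, black, diameter 40 mm, 14 mm thick, its edge bevelled 3 mm at the top. The top stands 95 mm above the work surface when up, 84 mm when fully down, 87 mm when latched.
- stop_press (a joint): How far the mushroom is pressed, m: 0 = up, 0.011 = fully down. Sprung upward, 1.5 N when up and 5 to 7 N at the bottom. Pressed past 0.008 it latches and then stays at about 0.008 when let go; press nearly to the bottom, over 0.009, to be sure.
- stop_head (a joint): Angle of the mushroom's head about its vertical axis, rad: 0 at rest, growing clockwise seen from above, stop at 1.05. Turned more than 0.7 while latched, it springs up once the fingers let go; a weak spring slowly brings the angle back to 0.
- socket: Grey electrode socket block 100 x 80 x 40 mm, fixed to the bench at any yaw, with the knurled collar upright on its centre. A copper rod of diameter 18 mm stands in the collar's centre, its top at 107 mm. Between block and collar is only a neck of diameter 37 mm. Origin: centre of its underside, on the work surface.
- collar: Knurled steel sleeve, diameter 48 mm, 38 mm tall. Origin: centre of its underside, 66 mm above the work surface when up, 54 mm when home. It turns with slight friction and stays where left; stops 6 degrees anticlockwise and 100 clockwise of the start. One hidden keyway passes the pin at one unknown angle, 25 to 75 degrees clockwise (seen from above) of the start, within 0.1 rad either side.
- collar_top (a point): Centre of the collar's top face, 38 mm above the collar's origin: 104 mm above the work surface when up, 92 mm when home.
- collar_lift (a joint): How far the collar is pushed down, m: 0 = up, 0.012 = home (hard stop). Sprung upward, 2 N when up and 7 N when home; it rises again when let go. Away from the keyway the pin blocks it at about 0.003; at the keyway it goes down to 0.012 and can then hardly turn.
- cell_holder: Bystander, loose: green plastic block 150 x 38 x 36 mm with three 18 mm cells standing in it, 66 mm high in all; origin under its centre, x along its length
- strip_spool: Bystander, loose: low flat metal reel, diameter 70 mm, 17 mm high; origin under its centre
- weld_pen: Bystander, loose: black square handle about 190 mm long with copper ends, lying on its side, 24 mm high; origin under it, x along it to the tip
- screwdriver: Bystander, loose: screwdriver lying along its x axis
- flux_jar: Bystander, loose: white jar, diameter 52 mm, 60 mm high; origin under its centre
- busbar_tray: Bystander, loose: grey open tray 120 x 80 x 22 mm with flat metal strips; origin under its centre
There are look-alikes about, which are no part of the job. What is shaped like the socket but blue, green or red is not meant.

How it is judged:
By the outcome, as a careful person would: the job done as asked, in the order asked, and still so for the second after the job is handed in, while the arm keeps its last pose, push and grip.
It also fails if it takes over 61 s, if anything falls off the work surface, if the arm or the gripper's body presses on something with over 40 N, if the wrist force passes 120 N, or if a joint passes its speed limit or range.

### The arm

A 6-joint arm with a two-finger parallel gripper is mounted at the origin on the work surface. World frame = base frame: x ahead of the robot, y to its left, z up, the work surface at z = 0. Lengths are in m, angles in degrees, forces in N, time in s.
With the tool pointing down it reaches from about 0.4 to 0.825 m from the base axis. Payload 7 kg.
Tool frame: the origin (TCP) lies midway between the tips of the shut fingers; the grasp point (between the pads) lies 19 mm behind it (ctrl.grasp_offset is the distance from the TCP to the grasp point, in m); z points along the fingers, x is the direction in which the jaws open and shut, and the axes are right-handed (so a half turn about z gives the same grasp; the last joint's range is limited). The gripper opens to 88 mm and grips with 3 to 60 N. Pads are 19 mm wide; open, the fingers measure 130 mm over their backs; the gripper's body (78 mm by 193 mm) begins 47 mm behind the grasp point.
Start: joints at [-54.654, 20.546, 0.682, 0, -70.136, -16.507], TCP at [0.218, -0.639, 0.227] pointing down, gripper open.
Joint ranges: [-176.03, 176.03], [-82.01, 121.73], [-58.28, 71.71], [-173.87, 95.51], [-174.79, -0.11], [-173.66, 173.66]. Speed limits (degrees/s): [136.94, 136.94, 172.46, 180, 180, 180].

### API

Orientations are given as [roll, pitch, yaw] about the fixed x, y, z axes, in that order (R = Rz(yaw) Ry(pitch) Rx(roll)).
In Python, from plant import sensors, snapshot, order, ctrl gives the robot as it stands.
- The arm moves only by the tool send_rows, never from a script. Its argument "commands" is a list of rows, each a list of 3 entries, a list of its own where there are three numbers: the closure, from 0 (fully open) to 1 (shut), then the shift along the world's x, y, z in units of 0.25 m (1.0 is 0.25 m), then the turn, a rotation vector about the world's x, y, z in units of 360 degrees (1.0 is 360 degrees). In form: [[hand, [x, y, z], [ax, ay, az]], ...]. A call has 1 to 12 rows; each row shifts and turns the pose as measured when the row begins; what a row does not reach is not made up. A row lasts 1/10 s, in which the tool goes at most 50 mm and 8.59 degrees, less where a joint would pass 70% of its speed; a pose out of reach is approached as far as the arm can. A call with a number of a shift or a turn outside -1 to 1 is refused whole. A call with a gripper value outside its range is refused whole. The fingers move at their own pace and stop on an object; the grip force is fixed at half the most. Time passes only in rows, so rows that do not move let the fingers close. It gives the time, the measured TCP pose, the force and the opening at its end, in the units of the state.
- sensors.get_obs(): the state, without advancing time (a new reading comes with each control period).
- snapshot(name): name is "side" or "top"; returns a dict with "color" (384x512x3 uint8, blue, green, red), "z_map" (384x512 float32, m along the optical axis (not along the pixel's ray), 0 where there is no reading), "mtx" (3x3 intrinsics, pixels), "xyz" and "attitude" of the camera in the world. Camera axes: x right, y down, z forward; pixel columns grow to the right and rows downward; lengths in m; the calibration is good to about 2 mm. A picture is of the moment at which its call begins.
- order.close_job(): hands the job in, once; it reports no verdict.
The state is a dict: "clock": time; "joint_pos": joint angles; "qvel": joint speeds; "tau": joint torques, N m; "tool_pos": TCP position; "orientation": TCP orientation; "force": force on the tool from outside, world axes, zero at the start; "moment": the same for the moment, N m; "opening": finger opening in m.
Only numpy, scipy, OpenCV 4.12 (cv2) and the standard library are available. Lean on these libraries where they do the work, as an engineer would, in place of code of your own. Each camera call takes 0.05 s, during which the arm holds its last target.

## Working session

There is one attempt and no reset: what is moved stays moved. The work goes in short steps, Python scripts to look and compute and a tool call to move; the robot and the scene stay as the last step left them, time stands still between calls to the robot, and variables do not carry over. Pictures are saved under pics/ and viewed, and the job is handed in when it is done.

Besides the shell and the picture viewer there is one more tool, called after "Call:" as a command line: name --argument value ..., lists and objects as JSON in quotes. send_rows: Moves the arm, as the interface text tells. Its arguments: {"type":"object","properties":{"commands":{"type":"array","items":{"type":"array"}}},"required":["commands"]}

```bash
mkdir -p pics; ls
python3 - <<'E'
from plant import sensors, snapshot, order, ctrl
import cv2,numpy as np
o=sensors.get_obs()
for k,v in o.items(): print(k,np.round(v,3))
print(ctrl.grasp_offset)
for n in("side","top"):
    s=snapshot(n); cv2.imwrite(f"pics/{n}0.png",s["color"]); np.savez(f"pics/{n}0.npz",**s)
    print(n,s["mtx"],s["xyz"],s["attitude"])
E
```

```text
pics
clock 0.0
joint_pos [-5.4656e+01  2.0592e+01  6.3500e-01 -2.1000e-02 -7.0134e+01 -1.6507e+01]
qvel [-0.066 -0.001  0.059 -0.01   0.017 -0.017]
tau [ 1.0000e-03 -5.8272e+01  2.9306e+01  6.9970e+00  7.0000e-03 -0.0000e+00]
tool_pos [ 0.218 -0.638  0.226]
orientation [-1.79993e+02 -9.20000e-02  1.08830e+02]
force [-0.274  0.167 -0.273]
moment [-0.031  0.037 -0.012]
opening 0.088
0.0188
side [[351.51368982   0.         252.55359891]
 [  0.         351.51368982 190.18577111]
 [  0.           0.           1.        ]] [0.1590651  0.79550376 0.82529645] [-130.43718015   -0.22032842 -159.19847812]
top [[354.93722283   0.         253.37504681]
 [  0.         354.93722283 189.4050689 ]
 [  0.           0.           1.        ]] [ 0.39575335 -0.02614261  1.25565039] [-176.49415089    1.32943596  -90.85772952]
```

View pics/side0.png

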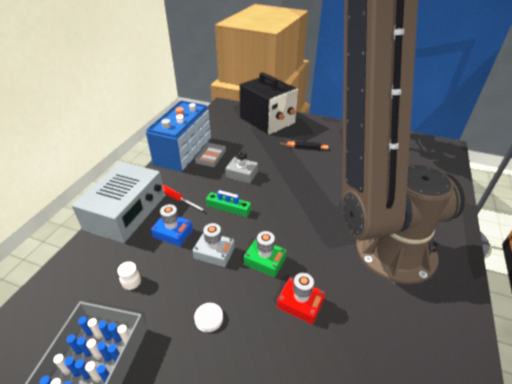

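View pics/top0.png

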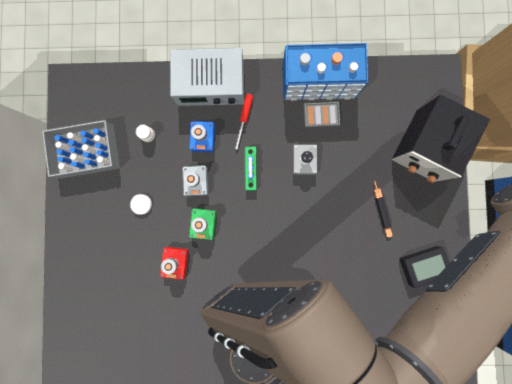

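The side view shows the grey socket at about (213,240) and the stop box at about (241,167). In the top view they are at (193,180) and (306,157). Next I measure both.

```bash
cat > h.py <<'E'
import numpy as np,cv2
from scipy.spatial.transform import Rotation as R
def load(f): return dict(np.load(f))
def cloud(s):
    K=s["mtx"];z=s["z_map"];v,u=np.mgrid[:z.shape[0],:z.shape[1]]
    p=np.stack([(u-K[0,2])/K[0,0]*z,(v-K[1,2])/K[1,1]*z,z],-1)
    return p@R.from_euler('xyz',s["attitude"],degrees=True).as_matrix().T+s["xyz"]
def ray(s,u,v,h):
    K=s["mtx"];d=R.from_euler('xyz',s["attitude"],degrees=True).as_matrix()@np.array([(u-K[0,2])/K[0,0],(v-K[1,2])/K[1,1],1])
    return s["xyz"]+d*(h-s["xyz"][2])/d[2]
def proj(s,P):
    q=R.from_euler('xyz',s["attitude"],degrees=True).as_matrix().T@(np.array(P)-s["xyz"]); q=s["mtx"]@q; return q[:2]/q[2]
E
python3 - <<'E'
from h import *
for n,wins in(("top",{"stop":(290,140,322,178),"sock":(178,160,212,200)}),("side",{"stop":(222,150,262,185),"sock":(190,220,240,268)})):
    s=load(f"pics/{n}0.npz");c=cloud(s)
    for k,(a,b,e,f) in wins.items():
        w=c[b:f,a:e].reshape(-1,3); 
        col=s["color"][b:f,a:e].reshape(-1,3).astype(int)
        hs={"stop":[(.085,.1)],"sock":[(.097,.112)]}[k][0]
        m=(w[:,2]>hs[0])&(w[:,2]<hs[1]); q=w[m]
        print(n,k,m.sum(),q.mean(0).round(4),((q.min(0)+q.max(0))/2).round(4),np.ptp(q,axis=0).round(4),np.median(q[:,2]).round(4))
        hb=.045 if k=="stop" else .04
        m=abs(w[:,2]-hb)<.008; q=w[m][:,:2].astype(np.float32); print("  box",m.sum(),cv2.minAreaRect(q))
        im=cv2.resize(s["color"][b:f,a:e],None,fx=10,fy=10,interpolation=cv2.INTER_CUBIC); cv2.imwrite(f"pics/c_{n}_{k}.png",im)
a=[cv2.resize(cv2.imread(f"pics/c_{n}_{k}.png"),(390,290)) for n in("top","side") for k in("stop","sock")]
cv2.imwrite("pics/c0.png",np.vstack([np.hstack(a[:2]),np.hstack(a[2:])]))
E
```

```text
top stop 115 [ 0.5726 -0.1767  0.0944] [ 0.5731 -0.1772  0.093 ] [0.0374 0.0367 0.0121] 0.0946
  box 545 ((0.5722175240516663, -0.177748441696167), (0.07619661092758179, 0.09753995388746262), 88.7332534790039)
top sock 167 [0.505  0.2036 0.1046] [0.5046 0.2037 0.104 ] [0.0458 0.0458 0.0139] 0.1047
  box 470 ((0.5054931044578552, 0.2041313499212265), (0.10050521045923233, 0.08013409376144409), 0.851467490196228)
side stop 72 [ 0.5691 -0.1744  0.0938] [ 0.5706 -0.1764  0.0919] [0.0386 0.0388 0.0125] 0.0944
  box 329 ((0.5714175701141357, -0.17847812175750732), (0.08404083549976349, 0.10168810933828354), 88.83824157714844)
side sock 190 [0.5018 0.2057 0.104 ] [0.5033 0.2042 0.1033] [0.0469 0.049  0.0125] 0.1043
  box 578 ((0.5354964137077332, 0.19875967502593994), (0.0936974361538887, 0.17320933938026428), 81.60498809814453)
```

View pics/c0.png

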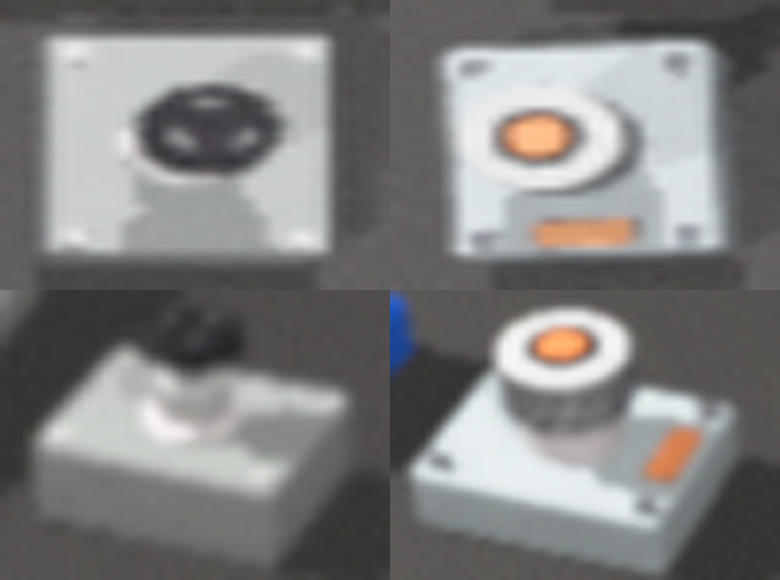

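The two views agree: the stop is at about (0.572, -0.177) with its top at 0.094 m, and the collar is at about (0.504, 0.204) with its top at 0.104 m. Both box sizes match those given. I'll move over the stop with the fingers shut.

Call:
send_rows --commands '[[1, [0.118, 0.154, 0], [0, 0, 0]], [1, [0.118, 0.154, 0], [0, 0, 0]], [1, [0.118, 0.154, 0], [0, 0, 0]], [1, [0.118, 0.154, 0], [0, 0, 0]], [1, [0.118, 0.154, 0], [0, 0, 0]], [1, [0.118, 0.154, 0], [0, 0, 0]], [1, [0.118, 0.154, 0], [0, 0, 0]], [1, [0.118, 0.154, 0], [0, 0, 0]], [1, [0.118, 0.154, 0], [0, 0, 0]], [1, [0.118, 0.154, 0], [0, 0, 0]], [1, [0.118, 0.154, 0], [0, 0, 0]], [1, [0.118, 0.154, 0], [0, 0, 0]]]'

```text
clock: 1.3
tool_pos: [0.5735, -0.162, 0.2205]
orientation: [-179.8, -0.5, 108.3]
force: [0.8, -0.6, 0.2]
opening: 0.0013
```

Call:
send_rows --commands '[[1, [0, -0.06, -0.1], [0, 0, 0]], [1, [0, 0, -0.12], [0, 0, 0]], [1, [0, 0, -0.12], [0, 0, 0]], [1, [0, 0, 0], [0, 0, 0]]]'

```text
clock: 1.7
tool_pos: [0.5779, -0.1697, 0.1321]
orientation: [-179.8, -0.5, 108.8]
force: [-0.3, 0.6, -0.8]
opening: 0.0005
```

Run:
```python
from plant import sensors
o=sensors.get_obs()
for k,v in o.items(): print(k,np.round(v,4).tolist()) if 0 else print(k,v)
```

```text
clock 1.7
joint_pos [  1.93210264  18.39224801 -15.44498874  -0.49557804 -56.49232774
 -72.80948175]
qvel [ 0.33329105 -1.92231026  3.47425545  1.59798342 -2.50104866 -0.14821832]
tau [ 3.17892702e-01 -5.24273264e+01  2.63927686e+01  6.39827907e+00
  9.57510620e-01  2.10263376e-02]
tool_pos [ 0.57785159 -0.16968052  0.13211762]
orientation [-179.80587162   -0.49094318  108.84701639]
force [-0.27357271  0.6187614  -0.82083199]
moment [-0.01257954  0.10123633 -0.00138341]
opening 0.0004780888591931666
```

Call:
send_rows --commands '[[1, [-0.022, -0.03, -0.06], [0.0005, -0.0014, 0]], [1, [0, 0, -0.06], [0, 0, 0]], [1, [0, 0, 0], [0, 0, 0]]]'

```text
clock: 2.0
tool_pos: [0.5731, -0.1778, 0.1039]
orientation: [179.6, -0.4, 108.9]
force: [-0.5, -0.4, -0.4]
opening: 0.0004
```

Call:
send_rows --commands '[[1, [-0.002, 0, -0.03], [0, 0, 0]], [1, [0, 0, -0.03], [0, 0, 0]], [1, [0, 0, -0.03], [0, 0, 0]], [1, [0, 0, -0.03], [0, 0, 0]]]'

```text
clock: 2.4
tool_pos: [0.5752, -0.1787, 0.0824]
orientation: [179.4, -0.2, 109.1]
force: [-30.5, 18.7, 91.2]
opening: 0.0006
```

The stop bottomed out firmly (z 0.082 m, 91 N). I'll back off now and look.

Call:
send_rows --commands '[[1, [0, 0, 0.08], [0, 0, 0]], [0, [0, 0, 0.16], [0, 0, 0]], [0, [0, 0, 0.1], [0, 0, 0]], [0, [0, 0, 0], [0, 0, 0]]]'

```text
clock: 2.8
tool_pos: [0.5769, -0.1785, 0.1732]
orientation: [179.1, 0.0, 109.2]
force: [0.4, -0.7, -0.9]
opening: 0.019
```

Run:
```python
from plant import snapshot
from h import *
ims=[]
for n,(a,b,e,f) in(("top",(285,135,330,180)),("side",(220,145,265,190))):
    s=snapshot(n);np.savez(f"pics/{n}1.npz",**s);c=cloud(s)[b:f,a:e].reshape(-1,3)
    ims.append(cv2.resize(s["color"][b-30:f+30,a-30:e+30],(400,400)))
    m=(np.hypot(c[:,0]-.572,c[:,1]+.177)<.025)&(c[:,2]>.07)&(c[:,2]<.11);q=c[m]
    if len(q): print(n,len(q),np.median(q,0),q.max(0),q.min(0))
cv2.imwrite("pics/c1.png",np.hstack(ims))
```

```text
side 75 [ 0.56838489 -0.17214694  0.08610811] [ 0.58992263 -0.15776836  0.09057514] [ 0.55086612 -0.19614707  0.0702069 ]
```

View pics/c1.png

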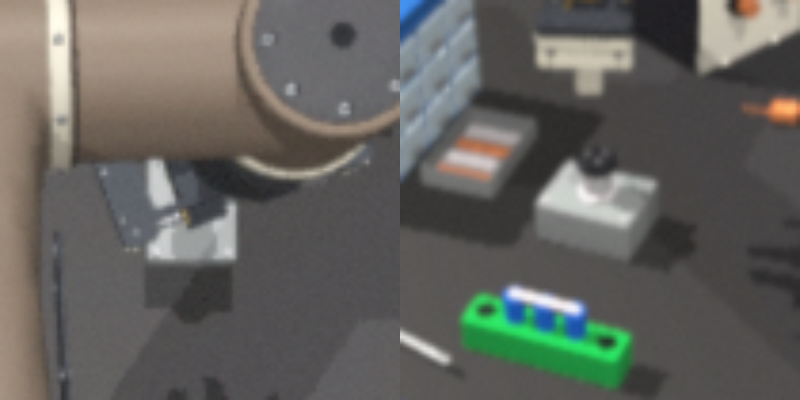

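The side view shows the head top at 0.086 m, down from 0.094 m, so it has latched. I'll open the gripper, correct the tilt and descend around the head.

Call:
send_rows --commands '[[0, [-0.02, 0.006, -0.06], [0, 0, 0]], [0, [0, 0, 0], [0, 0, 0]], [0, [0, 0, 0], [0, 0, 0]], [0, [0, 0, 0], [0, 0, 0]], [0, [0, 0, 0], [0, 0, 0]]]'

```text
clock: 3.4
tool_pos: [0.5687, -0.1765, 0.1506]
orientation: [179.6, -0.3, 109.1]
force: [-0.0, -0.7, 0.4]
opening: 0.0669
```

Call:
send_rows --commands '[[0, [0.01, 0, 0], [0, 0, 0]], [0, [0, 0, -0.08], [0, 0, 0]], [0, [0, 0, -0.1], [0, 0, 0]], [0, [0, 0, -0.08], [0, 0, 0]], [0, [0, 0, 0], [0, 0, 0]]]'

```text
clock: 3.9
tool_pos: [0.5741, -0.1768, 0.0858]
orientation: [179.4, -0.1, 109.1]
force: [-1.5, 0.3, -0.4]
opening: 0.0872
```

Call:
send_rows --commands '[[0, [-0.008, 0, -0.05], [0, 0, 0]], [0, [0, 0, -0.045], [0, 0, 0]], [0, [0, 0, 0], [0, 0, 0]]]'

```text
clock: 4.2
tool_pos: [0.5735, -0.177, 0.0623]
orientation: [179.2, -0.1, 109.2]
force: [0.9, 0.1, -0.1]
opening: 0.0877
```

Call:
send_rows --commands '[[1, [-0.004, 0, 0], [0, 0, 0]], [1, [0, 0, 0], [0, 0, 0]], [1, [0, 0, 0], [0, 0, 0]], [1, [0, 0, 0], [0, 0, 0]], [1, [0, 0, 0], [0, 0, 0]], [1, [0, 0, 0], [0, 0, 0]], [1, [0, 0, 0], [0, 0, 0]], [1, [0, 0, 0], [0, 0, 0]]]'

```text
clock: 5.0
tool_pos: [0.5746, -0.1787, 0.065]
orientation: [179.0, 0.1, 109.2]
force: [-0.1, 3.7, -1.9]
opening: 0.0393
```

The gripper holds the head (opening 39.3 mm). Turning clockwise about -z.

Call:
send_rows --commands '[[1, [0, 0, -0.004], [0, 0, -0.02]], [1, [0, 0, -0.004], [0, 0, -0.02]], [1, [0, 0, -0.004], [0, 0, -0.02]]]'

```text
clock: 5.3
tool_pos: [0.5747, -0.1794, 0.0632]
orientation: [179.0, 0.2, 87.0]
force: [-2.4, -1.2, 3.4]
opening: 0.0391
```

Call:
send_rows --commands '[[1, [0, 0, 0], [0, 0, -0.02]], [1, [0, 0, 0], [0, 0, -0.02]], [1, [0, 0, 0], [0, 0, -0.02]], [1, [0, 0, 0], [0, 0, -0.01]]]'

```text
clock: 5.7
tool_pos: [0.5745, -0.1804, 0.0652]
orientation: [178.9, 0.3, 60.6]
force: [-2.0, -0.5, 3.9]
opening: 0.0391
```

Run:
```python
from plant import sensors
o=sensors.get_obs()
print(o["moment"],o["force"],o["orientation"],o["joint_pos"])
```

```text
[0.07124763 0.452905   0.05653928] [-2.0326347  -0.45259336  3.9277815 ] [178.94417082   0.26786037  60.61074732] [   1.65035397   21.77616738  -21.3472088     1.07376491  -46.1150564
 -121.7763538 ]
```

Call:
send_rows --commands '[[1, [0, 0, 0], [0, 0, -0.014]], [1, [0, 0, 0], [0, 0, 0]], [0, [0, 0, 0], [0, 0, 0]], [0, [0, 0, 0], [0, 0, 0]], [0, [0, 0, 0], [0, 0, 0]], [0, [0, 0, 0], [0, 0, 0]], [0, [0, 0, 0], [0, 0, 0]], [0, [0, 0, 0], [0, 0, 0]]]'

```text
clock: 6.5
tool_pos: [0.5744, -0.1802, 0.0655]
orientation: [178.9, 0.3, 55.8]
force: [-1.0, 0.7, -1.6]
opening: 0.0818
```

Call:
send_rows --commands '[[0, [0, 0, 0.1], [0, 0, 0]], [0, [0, 0, 0.15], [0, 0, 0]], [0, [0, 0, 0.15], [0, 0, 0]], [0, [0, 0, 0.1], [0, 0, 0]]]'

```text
clock: 6.9
tool_pos: [0.5704, -0.1799, 0.1893]
orientation: [179.5, 0.6, 55.8]
force: [0.9, 0.5, -0.1]
opening: 0.0875
```

Run:
```python
from plant import snapshot
from h import *
ims=[]
for n,(a,b,e,f) in(("top",(285,135,330,180)),("side",(220,145,265,190))):
    s=snapshot(n);np.savez(f"pics/{n}2.npz",**s);c=cloud(s)[b:f,a:e].reshape(-1,3)
    ims.append(cv2.resize(s["color"][b-30:f+30,a-30:e+30],(400,400)))
    m=(np.hypot(c[:,0]-.572,c[:,1]+.177)<.025)&(c[:,2]>.07)&(c[:,2]<.11);q=c[m]
    if len(q): print(n,len(q),np.median(q,0),q.max(0),q.min(0))
cv2.imwrite("pics/c2.png",np.hstack(ims))
```

```text
top 67 [ 0.56534793 -0.17150718  0.09456727] [ 0.59158695 -0.15847695  0.10106678] [ 0.55439163 -0.19104762  0.08740302]
side 86 [ 0.56955339 -0.17351268  0.09362741] [ 0.59090005 -0.15610709  0.09869553] [ 0.55209324 -0.19802057  0.07005398]
```

View pics/c2.png

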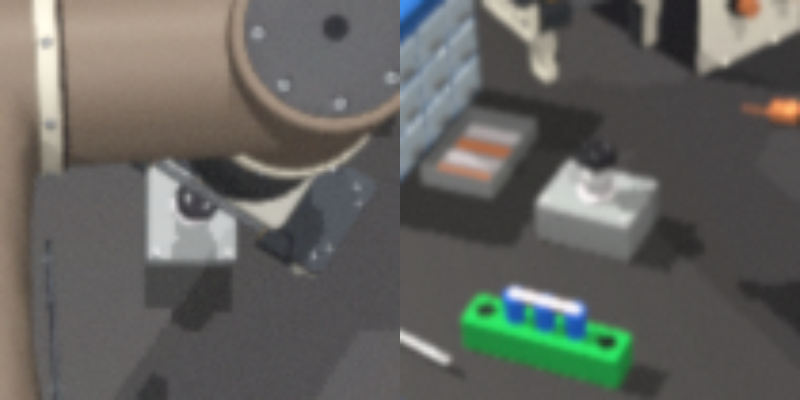

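Both views put the head top at about 0.094 m again, so the stop sprang back up. Now over to the collar, swinging the wrist anticlockwise on the way so there is room to turn clockwise.

Call:
send_rows --commands '[[0, [-0.022, 0.128, 0.01], [0, 0, 0.0235]], [0, [-0.022, 0.128, 0], [0, 0, 0.0235]], [0, [-0.022, 0.128, 0], [0, 0, 0.0235]], [0, [-0.022, 0.128, 0], [0, 0, 0.0235]], [0, [-0.022, 0.128, 0], [0, 0, 0.0235]], [0, [-0.022, 0.128, 0], [0, 0, 0.0235]], [0, [-0.022, 0.128, 0], [0, 0, 0.0235]], [0, [-0.022, 0.128, 0], [0, 0, 0.0235]], [0, [-0.022, 0.128, 0], [0, 0, 0.0235]], [0, [-0.022, 0.128, 0], [0, 0, 0.0235]], [0, [-0.022, 0.128, 0], [0, 0, 0.0235]], [0, [-0.022, 0.128, 0], [0, 0, 0.0235]]]'

```text
clock: 8.2
tool_pos: [0.4988, 0.2139, 0.1872]
orientation: [179.5, 0.3, 158.9]
force: [0.6, 0.8, 0.4]
opening: 0.0878
```

Call:
send_rows --commands '[[0, [0, 0, 0], [0, 0, 0.0235]], [0, [0, 0, 0], [0, 0, 0.0235]], [0, [0, 0, 0], [0, 0, 0.0235]], [0, [0, 0, 0], [0, 0, 0.0235]], [0, [0, 0, 0], [0, 0, 0.0235]], [0, [0, 0, 0], [0, 0, 0.0235]], [0, [0, 0, 0], [0, 0, 0.0235]], [0, [0, 0, 0], [0, 0, 0.0235]], [0, [0, 0, 0], [0, 0, 0.0235]], [0, [0, 0, 0], [0, 0, 0.0235]], [0, [0, 0, 0], [0, 0, 0.0235]], [0, [0, 0, 0], [0, 0, 0.0235]]]'

```text
clock: 9.4
tool_pos: [0.4937, 0.2168, 0.1778]
orientation: [179.4, -0.3, -98.0]
force: [0.4, 0.5, -0.1]
opening: 0.0874
```

Run:
```python
from plant import sensors
o=sensors.get_obs()
print(o["moment"],o["force"],o["orientation"],o["joint_pos"])
```

```text
[-0.04702039  0.15519774  0.02071417] [ 0.4138669   0.49424614 -0.11713997] [179.43932482  -0.2623452  -97.97515116] [ 44.33043283  10.39056408 -19.88533404  -0.32616285 -60.27491482
  37.85621846]
```

Call:
send_rows --commands '[[0, [0.04, -0.05, -0.04], [0, 0, 0]], [0, [0, 0, -0.06], [0, 0, 0]], [0, [0, 0, -0.06], [0, 0, 0]], [0, [0, 0, 0], [0, 0, 0]]]'

```text
clock: 9.8
tool_pos: [0.503, 0.2034, 0.1346]
orientation: [179.3, -0.3, -97.6]
force: [-0.5, -0.7, -0.6]
opening: 0.0877
```

Call:
send_rows --commands '[[0, [0.003, 0, -0.06], [0.0005, -0.002, 0]], [0, [0, 0, -0.08], [0, 0, 0]], [0, [0, 0, -0.08], [0, 0, 0]], [0, [0, 0, 0], [0, 0, 0]]]'

```text
clock: 10.2
tool_pos: [0.5042, 0.2037, 0.0793]
orientation: [-179.9, -0.0, -97.6]
force: [0.0, -1.1, 1.1]
opening: 0.0877
```

Call:
send_rows --commands '[[0, [0, 0, -0.04], [0, 0, 0]], [1, [0, 0, 0], [0, 0, 0]], [1, [0, 0, 0], [0, 0, 0]], [1, [0, 0, 0], [0, 0, 0]], [1, [0, 0, 0], [0, 0, 0]], [1, [0, 0, 0], [0, 0, 0]], [1, [0, 0, 0], [0, 0, 0]], [1, [0, 0, 0], [0, 0, 0]]]'

```text
clock: 11.0
tool_pos: [0.5055, 0.2032, 0.0726]
orientation: [-179.7, 0.0, -97.5]
force: [-0.5, 3.0, 0.6]
opening: 0.0474
```

The collar is gripped (47.4 mm). I'll turn it clockwise with a light downward push and watch z.

Call:
send_rows --commands '[[1, [0, 0, -0.006], [0, 0, -0.015]], [1, [0, 0, -0.006], [0, 0, -0.015]], [1, [0, 0, -0.006], [0, 0, -0.015]]]'

```text
clock: 11.3
tool_pos: [0.5056, 0.2033, 0.069]
orientation: [-179.7, 0.1, -114.2]
force: [-3.1, -1.3, 9.6]
opening: 0.0475
```

Call:
send_rows --commands '[[1, [0, 0, -0.006], [0, 0, -0.01]], [1, [0, 0, -0.006], [0, 0, -0.01]]]'

```text
clock: 11.5
tool_pos: [0.5056, 0.2033, 0.0685]
orientation: [-179.7, 0.1, -121.7]
force: [-6.5, -1.0, 17.6]
opening: 0.0473
```

Call:
send_rows --commands '[[1, [0, 0, -0.006], [0, 0, -0.01]], [1, [0, 0, -0.006], [0, 0, -0.01]]]'

```text
clock: 11.7
tool_pos: [0.5056, 0.2032, 0.0685]
orientation: [-179.6, 0.1, -129.1]
force: [-4.5, -2.6, 11.0]
opening: 0.0478
```

Call:
send_rows --commands '[[1, [0, 0, -0.006], [0, 0, -0.009]], [1, [0, 0, -0.006], [0, 0, -0.009]]]'

```text
clock: 11.9
tool_pos: [0.5055, 0.2032, 0.0676]
orientation: [-179.6, 0.1, -135.8]
force: [-2.7, -2.2, 4.8]
opening: 0.0475
```

Call:
send_rows --commands '[[1, [0, 0, -0.006], [0, 0, -0.009]], [1, [0, 0, -0.006], [0, 0, -0.009]]]'

```text
clock: 12.1
tool_pos: [0.5055, 0.2031, 0.0659]
orientation: [-179.6, 0.2, -142.5]
force: [-0.4, -0.6, 3.9]
opening: 0.0475
```

The force fell while z kept dropping, so it may be entering the keyway. I'll stop turning and push.

Call:
send_rows --commands '[[1, [0, 0, -0.01], [0, 0, 0]], [1, [0, 0, -0.01], [0, 0, 0]]]'

```text
clock: 12.3
tool_pos: [0.5055, 0.2031, 0.0615]
orientation: [-179.6, 0.2, -142.5]
force: [-1.7, -1.6, 6.2]
opening: 0.0478
```

Run:
```python
from plant import sensors
o=sensors.get_obs()
print(o["moment"],o["force"],o["orientation"],o["joint_pos"],o["tool_pos"])
```

```text
[-0.4181139   0.92594419 -0.03910974] [-1.73238549 -1.61947922  6.17220544] [-179.56444888    0.2271115  -142.49583279] [ 42.83775265  17.8062791  -28.20518489   0.65700557 -43.80477655
  -5.80788445] [0.50550069 0.20307925 0.06153087]
```

Call:
send_rows --commands '[[1, [0, 0, -0.012], [0, 0, 0]], [1, [0, 0, -0.012], [0, 0, 0]]]'

```text
clock: 12.5
tool_pos: [0.5058, 0.2029, 0.0596]
orientation: [-179.5, 0.2, -142.2]
force: [-17.4, -3.7, 44.9]
opening: 0.0475
```

It is against the hard stop (45 N). I'll ease to a moderate holding push and check with the cameras.

Call:
send_rows --commands '[[1, [0, 0, -0.006], [0, 0, 0]], [1, [0, 0, -0.006], [0, 0, 0]], [1, [0, 0, -0.006], [0, 0, 0]]]'

```text
clock: 12.8
tool_pos: [0.5056, 0.2029, 0.0598]
orientation: [-179.4, 0.3, -141.8]
force: [-8.0, -2.6, 19.2]
opening: 0.0473
```

Run:
```python
from plant import snapshot,sensors
from h import *
ims=[]
for n,(a,b,e,f) in(("top",(170,155,215,205)),("side",(190,215,240,268))):
    s=snapshot(n);np.savez(f"pics/{n}3.npz",**s);c=cloud(s)
    C=c[b:f,a:e].reshape(-1,3);ims.append(cv2.resize(s["color"][b-20:f+20,a-20:e+20],(400,400)))
    r=np.hypot(C[:,0]-.504,C[:,1]-.204); m=(r<.03)&(C[:,2]>.08)&(C[:,2]<.115)
    col=s["color"][b:f,a:e].reshape(-1,3)
    for p,q,k in zip(C[m].round(3),col[m],r[m]): print(n,p,q,k.round(3)) if n=="side" and k<.026 else 0
    x0=[]; 
    P=c.reshape(-1,3);m=(np.hypot(P[:,0]-.572,P[:,1]+.177)<.02)&(P[:,2]>.07)&(P[:,2]<.11)
    if m.any(): print(n,"stop",m.sum(),np.median(P[m],0))
cv2.imwrite("pics/c3.png",np.hstack(ims)); cv2.imwrite("pics/side3.png",s["color"])
o=sensors.get_obs();print(o["clock"],o["force"],o["tool_pos"],o["opening"])
```

```text
top stop 114 [ 0.57173469 -0.17752322  0.09406233]
side [0.495 0.181 0.092] [146 147 149] 0.025
side [0.486 0.186 0.1  ] [74 71 72] 0.026
side [0.497 0.2   0.106] [ 68  87 127] 0.008
side [0.501 0.188 0.092] [ 83  93 115] 0.016
side [0.498 0.187 0.092] [114 118 123] 0.018
side [0.496 0.186 0.093] [147 148 150] 0.02
side [0.493 0.185 0.093] [166 167 169] 0.022
side [0.491 0.182 0.09 ] [137 139 140] 0.025
side [0.486 0.187 0.097] [88 88 88] 0.025
side [0.508 0.21  0.108] [ 64  79 112] 0.007
side [0.505 0.209 0.108] [ 61  87 135] 0.005
side [0.502 0.209 0.109] [ 65  94 152] 0.005
side [0.501 0.206 0.106] [ 63  96 158] 0.004
side [0.498 0.206 0.107] [ 61  93 153] 0.007
side [0.495 0.205 0.107] [ 58  86 138] 0.009
side [0.5   0.191 0.092] [ 63  76 105] 0.014
side [0.496 0.191 0.094] [ 96  98 105] 0.015
side [0.495 0.189 0.091] [133 135 137] 0.018
side [0.492 0.188 0.091] [151 153 152] 0.02
side [0.49  0.185 0.09 ] [139 139 140] 0.023
side [0.488 0.184 0.089] [ 98 100 101] 0.026
side [0.524 0.205 0.092] [119 120 122] 0.02
side [0.522 0.203 0.091] [128 130 132] 0.018
side [0.52  0.202 0.091
[... 6671 characters left out ...]
23
side [0.494 0.223 0.086] [107 107 108] 0.022
side [0.492 0.222 0.085] [106 105 107] 0.022
side [0.488 0.223 0.088] [94 92 93] 0.025
side [0.487 0.219 0.084] [90 88 90] 0.023
side [0.485 0.216 0.082] [93 91 93] 0.022
side [0.483 0.215 0.081] [88 88 89] 0.023
side [0.505 0.227 0.081] [93 92 93] 0.023
side [0.502 0.227 0.083] [90 91 91] 0.023
side [0.499 0.225 0.082] [90 87 88] 0.022
side [0.496 0.226 0.084] [98 96 96] 0.024
side [0.494 0.223 0.081] [103 102 104] 0.022
side [0.491 0.223 0.083] [98 97 99] 0.023
side [0.487 0.22  0.081] [94 93 93] 0.024
side [0.496 0.227 0.081] [100  99  99] 0.024
12.9 [-7.42359661 -2.36758368 18.92109455] [0.50565226 0.2028727  0.05982402] 0.04740640923611726
```

View pics/c3.png

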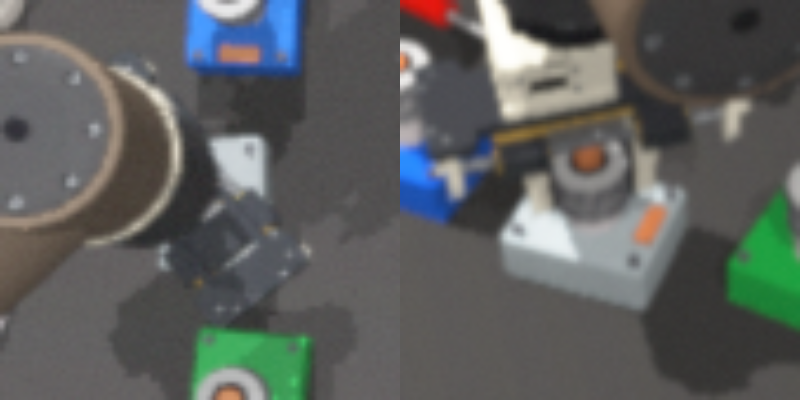

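View pics/side3.png

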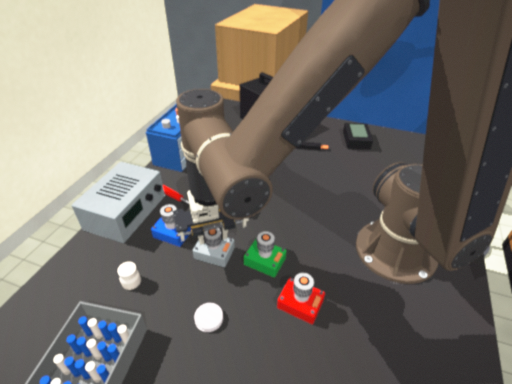

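The collar top is at about 0.092 m with the rod at 0.107 m, so the collar is home (side crop, collar at about (590,170)). The hold is steady at 19 N, the stop is up at 0.094 m, and the bystanders in view have not moved. I'm handing in.

Run:
```python
from plant import order,sensors
print(order.close_job()); o=sensors.get_obs(); print(o["clock"],o["force"],o["tool_pos"],o["opening"])
```

```text
the job is handed in; nothing more can be done
None
the job is handed in; nothing more can be done
```

I did the whole job in the order asked and handed it in after about 13 s of robot time, with the gripper still holding the collar home.

- **Mushroom stop:** I pressed it to the bottom and it latched, with the head top seen at 0.086 m. I then turned the head about 53° clockwise and let go. It sprang back up, and the cameras still showed it at 0.094 m at the end.
- **Collar:** It dropped over the pin after about 45° of clockwise turn, and I pushed it to the hard stop. The last check showed its top at about 0.092 m, which is home, a steady 19 N on the wrist and the grip at 47 mm.
- **High force:** While pressing the stop, the wrist force reached at least 91 N. That is under the 120 N limit but higher than I intended. It came from the shut fingertips.
- **Other checks:** The bystanders in view looked unmoved, though I judged this by eye and did not measure it. The arm partly covered the final views. I have no reading from after the hand-in.

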